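# Let the spent battery into the lever bin and ease the lid shut

### The job

Press the red lever of the battery bin all the way down with your fingertips so that the linked green lid swings fully up, and hold it there until the spent battery waiting on the chute has rolled into the bin. Then let the lever up slowly, keeping your fingers on it, so that the lid eases shut and does not drop or slam, and move clear. Work the lid by the lever only: do not touch the lid or the battery, pick nothing up, and leave everything else on the table where it is.

Things in the scene. Friction and masses are not known exactly. Their poses are not given: they have to be found in the camera images.
- battery_bin: grey open bin fixed to the table, 180 (its x) x 160 (its y) x 150 mm high, 5 mm walls; origin under its centre on the table. The lever sticks out on its -x side (pad centre 216 mm from the origin, at y = 0), the lid's hinge is on top of its +x wall, a steel chute slopes down into its -y wall (95 mm out, up to 155 mm high). A thin lever arm runs along its +y wall
- lever_pad (a point): centre of the top face of the red lever pad: press here. Pad 60 mm (along the lever) x 50 x 10 mm; 135 mm above the table at rest, 68 mm when fully pressed. It moves on a 150 mm arc about a pivot 100 mm high, so nearly straight down (under 6 mm sideways). It slopes up 0.2 rad away from the bin at rest, down 0.25 rad when pressed. Pressing takes 4 to 9 N; 95 mm free to the bin's wall
- bin_lever (a joint): angle of the lever, rad: 0 at rest (up), 0.45 fully pressed (firm stop); it comes back up by the lid's weight when let go, staying in contact with a finger that rises slowly
- bin_lid (a joint): angle of the green lid, rad: 0 shut, about 0.99 fully up; always 2.2 times the lever's angle. Let go, it drops at about 2 rad/s, which is a slam; lowered with the pad rising at about 30 mm/s or slower (lid under 0.5 rad/s) it closes softly
- lid_edge (a point): middle of the free edge of the green lid (186 x 166 mm, 6 mm thick), on its top, at the lever side: 158 mm above the table when shut, about 305 mm when fully up; not to be touched
- spent_battery: D cell, 34 mm across, 61 mm long, black with a copper end, origin at its centre, x along its axis; it waits on the chute against the lid's side flap, and rolls into the bin by itself once the lid is up (flap clear by a lid angle of about 0.5 rad); it then lies on the bin floor, centre under 40 mm high
- receiver_a: a standing belt-pack receiver, black box 62 x 30 x 92 mm plus stub aerial, origin under its centre; stands beside the lever, leave it alone
- headset: an open neckband headset lying flat, black ring about 130 mm across, 22 mm high at its two grey ear pads, origin at the ring's centre on the table; lies beyond the end of the lever, leave it alone
- mug: a blue mug, 80 mm across, 90 mm high, origin under its centre; leave it alone
- tape_roll: an orange tape roll lying flat, 90 mm across, 48 mm high, origin under its centre; leave it alone
- spare_battery: a fresh D cell standing on the table, 34 mm across, 61 mm high, origin under its centre; leave it alone
- stage_mic: a hand microphone lying in a cradle, about 190 mm long along its x axis, 50 mm high, origin on the table under it; leave it alone
Mind the look-alikes: they are no part of the job. Leave any turquoise look-alike of the spent_battery alone.

How it is judged:
By the outcome, as a careful person would: the job done as asked, in the order asked, and still so for the second after the job is handed in, with the robot touching nothing.
It also fails if it takes over 38 s, if anything falls off the work surface, if the arm or the gripper's body presses on something with over 40 N, if the wrist force passes 120 N, or if a joint passes its speed limit or range.

### The arm

A 6-joint arm with a two-finger parallel gripper is mounted at the origin on the work surface. World frame = base frame: x ahead of the robot, y to its left, z up, the work surface at z = 0. Lengths are in mm, angles in degrees, forces in N, time in s.
With the tool pointing down it reaches from about 300 to 875 mm from the base axis. Payload 6.4 kg.
Tool frame: the origin (TCP) lies between the finger pads; the fingertips stand arm.tip_reach ahead of it and the grasp point (between the pads) lies 11 mm behind it (arm.tip_reach is the distance from the TCP to the fingertips, in mm); z points along the fingers, y is the line along which they close (so a half turn about z gives the same grasp; the last joint's range is limited). The gripper opens to 85 mm and grips with 20 to 120 N. Pads are 22 mm wide; open, the fingers measure 114 mm over their backs; the gripper's body (76 mm by 85 mm) begins 54 mm behind the grasp point. The pads swing forward as they close: fully open they stand 13 mm farther back than shut.
Start: joints at [62.779, 10.359, 92.074, -0, 77.567, -11.82], TCP at [152.693, 554.37, 239.288] pointing down, gripper open.
Joint ranges: [-171.53, 171.53], [-51.25, 118.39], [17.06, 147.69], [-65.23, 245.23], [0, 150.52], [-178.68, 178.68]. Speed limits (degrees/s): [147.25, 147.25, 172.46, 180, 180, 180].

### API

Orientations are given as [roll, pitch, yaw] about the fixed x, y, z axes, in that order (R = Rz(yaw) Ry(pitch) Rx(roll)).
In Python, from workcell import arm, kin, snapshot, workorder, recognise gives the robot as it stands. The module is installed in compiled form; this text tells all that it offers. Calls block until the motion is done:
- arm.move_to(position, orientation): joint-space move of the TCP to a pose.
- arm.line_to(position, rotation=None, speed=150, max_force=None): straight line of the TCP; rotation=None keeps the orientation; speed is the mean speed in mm/s. With max_force (N) it stops when the force on the tool has changed by that much, and returns True; else False.
- arm.goto_joints(angles): joint-space move.
- arm.command_gripper(opening, force=None): finger opening in mm; force is the grip in N (None keeps the last); returns when the fingers have stopped.
- arm.hold(seconds).
- kin.ik(position, orientation): joint angles nearest the present ones, or None.
- arm.sense(): the state.
- snapshot(name): name is "scene" or "top" or "wrist"; returns a dict with "color" (384x512x3 uint8, blue, green, red), "fx", "fy", "cx", "cy" (pixels), "position" and "attitude" of the camera in the world. Camera axes: x right, y down, z forward; pixel columns grow to the right and rows downward; lengths in mm; the calibration is good to about 2 mm. A picture is of the moment at which its call begins. There is no depth.
A pose or a line that the arm cannot do raises arm.Unreachable and nothing moves.
- workorder.close_job(): hands the job in; it is judged then, once.
Trained networks look in a picture, given as the dict that the camera call returned (one of the last four; its "shot" number tells which), for a name from the list of things; names that differ only in an ending like _2 or _b are one class to them, and where a whole thing is asked for, a point or a joint stands for the part that bears it (a point fixed in the world has none). Each returns a list of dicts, best first, with "p" (0 to 1); they miss things now and then, are a little off and sometimes report something else, mostly with a low value. They report only what shows in the picture. A call takes as long as a camera call. They do not tell look-alikes from the thing itself.
- recognise(picture, label): "xy" ([column, row] in pixels, amid what is visible of it).
The state is a dict: "time_s": time; "joints": joint angles; "dq": joint speeds; "tau": joint torques, N m; "ee_pos": TCP position; "tcp_rot": TCP orientation; "ft_force": force on the tool from outside, world axes, zero at the start; "torque": the same for the moment, N m; "opening": finger opening in mm; "grip_force": force on a finger pad.
Only numpy, scipy, OpenCV 4.12 (cv2) and the standard library are available. Lean on these libraries where they do the work, as an engineer would, in place of code of your own. Each camera call takes 0.05 s, during which the arm holds its last target. There are 200 camera calls.

## Working session

There is one attempt and no reset: what is moved stays moved. The work goes in short steps, each a Python script; the robot and the scene stay as the last script left them, time stands still between calls to the robot, and variables do not carry over. Pictures are saved under pics/ and viewed, at most 10 in all, crops included, and the job is handed in when it is done.

```bash
mkdir -p pics; python3 - <<'E'
from workcell import arm, kin, snapshot, recognise
import cv2
print(arm.sense()["time_s"],arm.tip_reach)
for n in ("scene","top"):
    s=snapshot(n); cv2.imwrite(f"pics/{n}1.png",s["color"])
    print(n,s["fx"],s["fy"],s["cx"],s["cy"],s["position"],s["attitude"])
    for l in ("battery_bin","lever_pad","lid_edge","spent_battery","receiver_a","headset"):
        print(l,[(r["xy"],r["p"]) for r in recognise(s,l)[:3]])
print(arm.sense()["time_s"])
E
```

```text
0.0 8.0
scene 357.134490201765 357.134490201765 255.23210772043507 190.45067807557226 [1423.34443273  -91.92319773  769.21137873] [-128.65054383   -0.25739954   81.98705478]
battery_bin [([285.2, 196.4], 0.9)]
lever_pad [([223.5, 193.0], 0.96)]
lid_edge [([282.6, 182.6], 0.59)]
spent_battery [([238.6, 254.3], 0.76), ([279.9, 210.1], 0.54), ([332.0, 252.5], 0.53)]
receiver_a [([226.4, 180.2], 0.65), ([283.4, 197.1], 0.4)]
headset [([174.1, 223.5], 0.81), ([287.7, 183.9], 0.72)]
top 376.2017263660665 376.2017263660665 251.5375492236463 194.32216414706383 [ 402.60835172   29.81157934 1422.95381145] [-1.71644625e+02  1.51062414e-01 -8.98271021e+01]
battery_bin [([235.4, 183.0], 0.58)]
lever_pad [([284.0, 187.8], 0.6)]
lid_edge [([229.9, 179.4], 0.58)]
spent_battery [([201.9, 145.7], 0.67), ([142.9, 203.5], 0.43)]
receiver_a [([276.1, 218.9], 0.74), ([366.1, 252.8], 0.33)]
headset [([310.6, 194.3], 0.9)]
0.7
```

View pics/scene1.png

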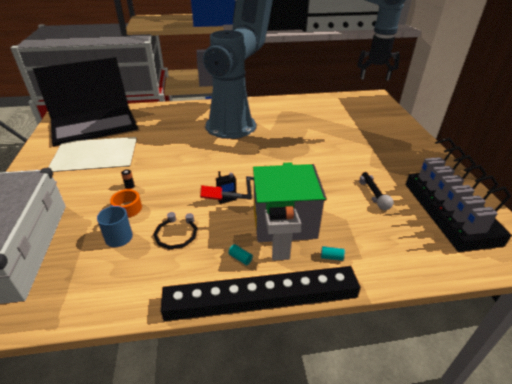

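View pics/top1.png

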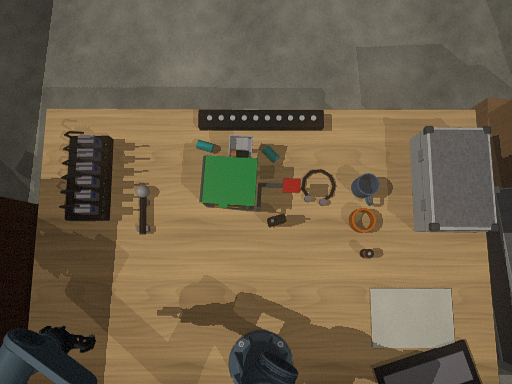

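The spent battery waits on the chute, at scene (288,212) just below the green lid. The turquoise cells at scene (240,254) and (332,253) are look-alikes. The red pad is at scene (211,193) and top (291,186). The receiver stands on the robot side of the lever at top (276,220), and the headset ring is at top (319,185), beyond the pad. I'll measure the pad and lid by colour.

```bash
cat > h.py <<'E'
import numpy as np, cv2
from scipy.spatial.transform import Rotation as R
from workcell import arm, kin, snapshot, recognise, workorder
def ray(s,uv):
    d=R.from_euler("xyz",s["attitude"],degrees=True).apply([(uv[0]-s["cx"])/s["fx"],(uv[1]-s["cy"])/s["fy"],1])
    return np.array(s["position"]),d
def at_z(s,uv,z):
    p,d=ray(s,uv); return p+d*(z-p[2])/d[2]
def tri(a,ua,b,ub):
    p,d=ray(a,ua); q,e=ray(b,ub)
    t=np.linalg.lstsq(np.c_[d,-e],q-p,rcond=None)[0]; x,y=p+d*t[0],q+e*t[1]
    return (x+y)/2,np.linalg.norm(x-y)
def mask(s,col):
    h=cv2.cvtColor(s["color"],cv2.COLOR_BGR2HSV)
    if col=="g": m=cv2.inRange(h,(50,150,50),(70,255,255))
    else: m=cv2.inRange(h,(0,200,90),(4,255,255))|cv2.inRange(h,(175,200,90),(180,255,255))
    n,l,st,c=cv2.connectedComponentsWithStats(m)
    i=1+np.argmax(st[1:,4]); pts=np.argwhere(l==i)[:,::-1].astype(np.float32)
    return c[i],st[i],cv2.minAreaRect(pts)
E
python3 - <<'E'
from h import *
a,b=snapshot("scene"),snapshot("top")
for c in "gr":
    A,B=mask(a,c),mask(b,c); print(c,A[1],B[1],tri(a,A[0],b,B[0]))
    z=158 if c=="g" else 135
    print(" top at z",at_z(b,B[0],z),"scene at z",at_z(a,A[0],z)); print(" corners",[at_z(b,q,z).round().tolist()[:2] for q in cv2.boxPoints(B[2])])
for u in ((276.1,218.9),(310.6,194.3)): print(at_z(b,u,50 if u[0]<300 else 10).round())
for n in ("scene","top"):
    s=a if n=="scene" else b
    c=s["color"][130:290,140:360] if n=="scene" else s["color"][120:250,180:350]
    cv2.imwrite(f"pics/{n}_c.png",cv2.resize(c,None,fx=3.5,fy=3.5,interpolation=cv2.INTER_CUBIC))
E
```

```text
g [ 254  163   71   49 2435] [220 157  37  46 548] (array([666.51544485,  82.50738969, 171.3027505 ]), np.float64(38.06991976410869))
 top at z [665.25689546  64.21741517 158.        ] scene at z [651.85508116 105.84457769 158.        ]
 corners [[570.0, 150.0], [721.0, 143.0], [713.0, 16.0], [562.0, 25.0]]
r [201 186  21  13 239] [283 179  17  13 161] (array([ 625.85655522, -104.12462799,  132.8633918 ]), np.float64(2.486214047572278))
 top at z [ 625.43117964 -105.14825575  135.        ] scene at z [ 628.75505658 -102.85048464  135.        ]
 corners [[646.0, -76.0], [646.0, -131.0], [604.0, -131.0], [604.0, -75.0]]
[514. -56.  50.]
[ 611. -190.   10.]
```

View pics/scene_c.png

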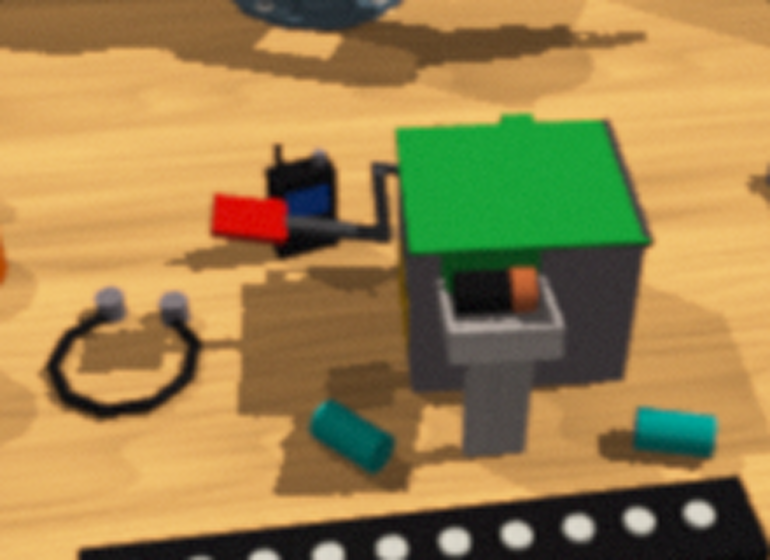

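View pics/top_c.png

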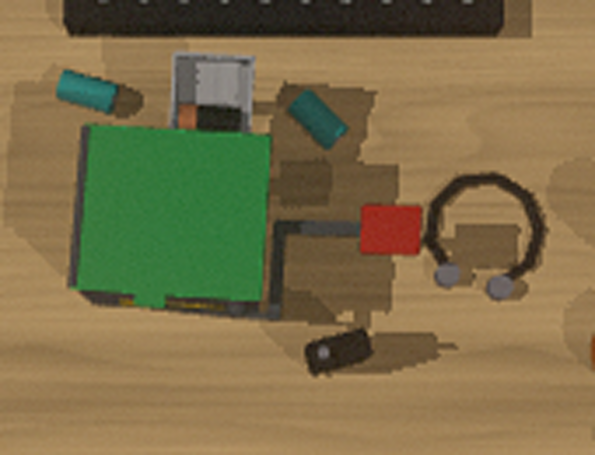

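Colour triangulation puts the pad at about (626, -104), z 133 (135 expected). The lever runs at about 3° from -y, and the lid centre lies about 216 mm away, which fits. The black and copper cell under the flap on the chute (scene crop (495,290)) is the spent battery. I'll close the fingers, go above the pad and press.

```bash
python3 - <<'E'
from h import *
s=arm.sense(); print(s["tcp_rot"],s["time_s"])
arm.command_gripper(0); print("tip",arm.tip_reach,arm.sense()["opening"])
rp=[[180,0,87],[180,0,-93]]
q=[kin.ik([626,-104,230],r) for r in rp]; print(q)
c=[(abs(x[5]),i) for i,x in enumerate(q) if x is not None]; rot=rp[min(c)[1]]; print(rot)
arm.move_to([626,-104,230],rot)
arm.line_to([626,-104,160],speed=120)
s=arm.sense(); print(s["ee_pos"],s["tcp_rot"],s["ft_force"],s["time_s"])
p=snapshot("scene"); cv2.imwrite("pics/hover.png",cv2.resize(p["color"][80:290,150:360],None,fx=2.8,fy=2.8))
E
```

```text
[ 1.79998740e+02 -1.04393622e-03  1.64598859e+02] 0.8
tip 8.0 -0.2966435783032864
[array([-20.13076506,  18.26010985,  83.50778399,   0.        ,
        78.23210616, -17.13076506]), array([-2.01307651e+01,  1.82601099e+01,  8.35077840e+01, -2.54444375e-14,
        7.82321062e+01,  1.62869235e+02])]
[180, 0, 87]
[ 626.49145472 -104.08412623  160.64895712] [1.79944440e+02 1.58761740e-02 8.70076786e+01] [0.00531047 0.43596329 0.82801833] 5.15
```

View pics/hover.png

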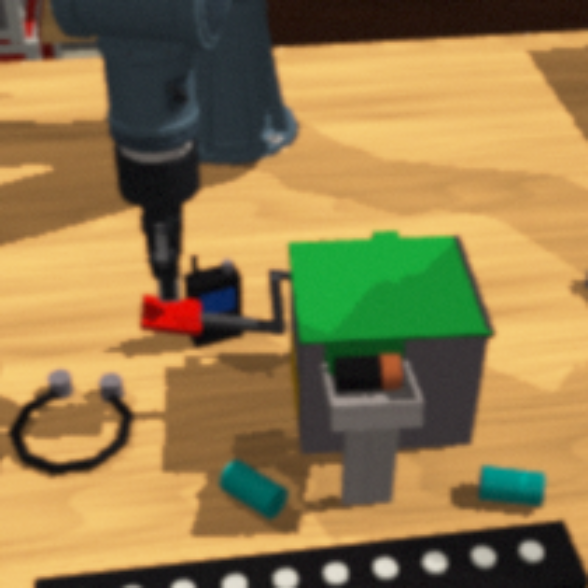

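The closed fingers are over the pad, tip at about (165,298) in the crop, with the receiver and headset clear. Pressing now.

```bash
python3 - <<'E'
from h import *
hit=arm.line_to([626,-104,72],speed=40,max_force=25)
s=arm.sense(); print(hit,s["ee_pos"],s["ft_force"],s["time_s"])
arm.hold(1.5)
s=arm.sense(); print(s["ee_pos"],s["ft_force"],s["time_s"])
p=snapshot("scene"); cv2.imwrite("pics/press.png",cv2.resize(p["color"][80:290,150:360],None,fx=2.8,fy=2.8))
E
```

```text
True [ 626.72370306 -103.78967742   77.64243708] [-1.70129958  0.88890053  7.46795966] 7.125
[ 626.73832574 -103.78721277   77.61331156] [-2.67774004  0.49564205  7.79185987] 8.625
```

View pics/press.png

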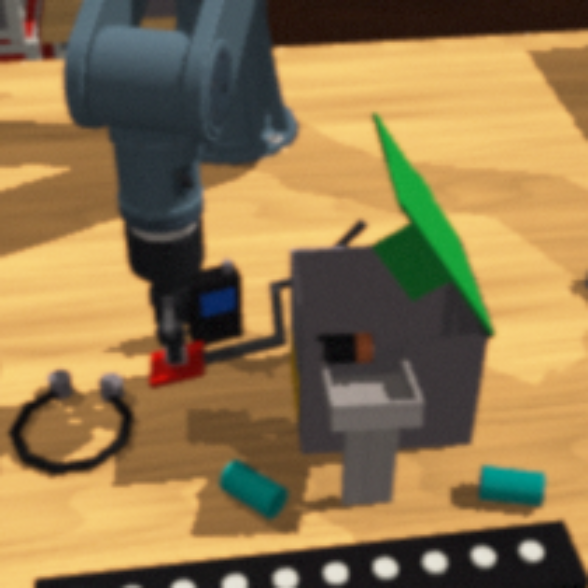

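The lid is up. The battery now shows at crop (348,348), beyond the chute. I'll press firmly to the stop, hold, and check whether the cell has come to rest inside.

```bash
python3 - <<'E'
from h import *
hit=arm.line_to([626,-104,70],speed=8,max_force=14)
s=arm.sense(); print(hit,s["ee_pos"],s["ft_force"],s["time_s"])
arm.hold(1.0)
p=snapshot("scene"); t=snapshot("top"); print([(r["xy"],r["p"]) for r in recognise(p,"spent_battery")],[(r["xy"],r["p"]) for r in recognise(t,"spent_battery")])
for z in (22,40,130,150): print(z,at_z(p,(274.5,204),z).round())
a=cv2.resize(p["color"][150:270,230:350],None,fx=3.3,fy=3.3); b=cv2.resize(t["color"][130:250,180:300],None,fx=3.3,fy=3.3)
cv2.imwrite("pics/in.png",np.hstack([a,b])); s=arm.sense(); print(s["ee_pos"],s["ft_force"],s["time_s"])
E
```

```text
True [ 626.70189939 -103.77976075   77.657507  ] [-2.53800932  0.86219289  7.29613473] 9.125
[([332.4, 255.9], 0.66), ([271.2, 201.6], 0.61), ([240.3, 253.5], 0.54)] [([233.0, 177.9], 0.68), ([268.7, 155.2], 0.62)]
22 [576.  93.  22.]
40 [596.  89.  40.]
130 [698.  66. 130.]
150 [721.  61. 150.]
[ 626.74197339 -103.77897545   77.63454476] [-2.44543829  0.53565461  8.16407   ] 10.325
```

View pics/in.png

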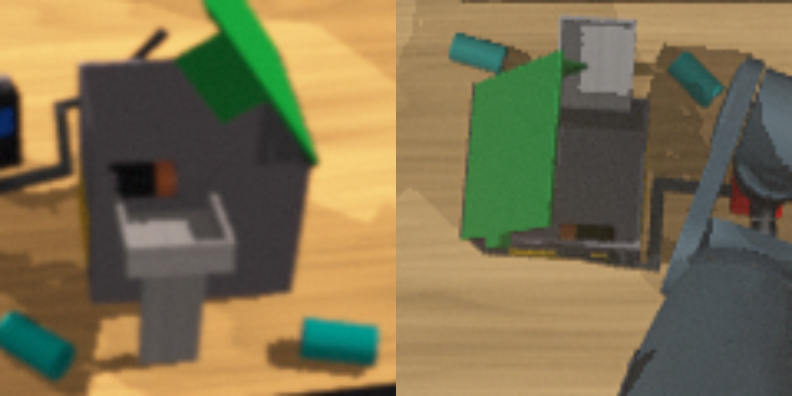

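The battery lies on the bin floor against the robot-side wall: scene crop (145,180), top crop (587,232). Its ray puts it at about z 25, x 580. The chute is empty. Easing the lever up.

```bash
python3 - <<'E'
from h import *
x,y=626.7,-103.8
for z in (100,125,140,154):
    arm.line_to([x,y,z],speed=13)
    s=arm.sense(); print(s["ee_pos"].round(1) if hasattr(s["ee_pos"],"round") else s["ee_pos"],s["ft_force"],s["time_s"])
arm.hold(.3)
arm.line_to([x,y,260],speed=100)
arm.hold(.5)
p=snapshot("scene"); t=snapshot("top"); s=arm.sense(); print(s["ft_force"],s["time_s"])
cv2.imwrite("pics/end.png",np.hstack([cv2.resize(p["color"][130:280,150:350],None,fx=2,fy=2),cv2.resize(t["color"][120:270,180:380],None,fx=2,fy=2)]))
E
```

```text
[ 626.9 -103.8  100.1] [ 0.748282   -3.30157931  4.27276251] 12.225
[ 626.5 -103.7  124.9] [1.28306706 3.33238997 3.97601515] 14.3
[ 626.7 -103.7  139.9] [0.07362533 3.98338716 3.37221897] 15.6
[ 626.7 -103.8  153.9] [-0.09775297 -0.28733868 -0.26043971] 16.825
[-0.30213791 -0.18164687  1.09298051] 18.9333
```

View pics/end.png

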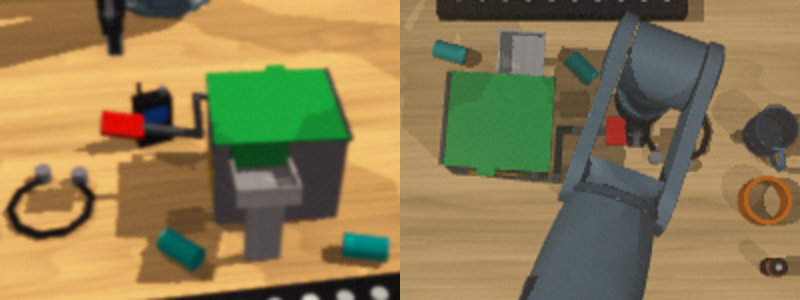

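The lid is shut, the lever is up at crop (122,124), the chute is empty, the neighbours haven't moved, and the gripper is clear.

```bash
python3 -c "
from workcell import workorder; print(workorder.close_job())"
```

```text
the job is handed in; nothing more can be done
None
```

I pressed the lever to its stop, the spent battery rolled into the bin, I let the lid down slowly with the fingers on the lever until it shut, moved the arm clear, and handed the job in at about 19 s.

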